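Check the undersides of two cast clock feet and reject the one without its boss

ROBOT

A 6-joint arm with a two-finger parallel gripper is mounted at the origin on the work surface. World frame = base frame: x ahead of the robot, y to its left, z up, the work surface at z = 0. Lengths are in mm, angles in rad, forces in N, time in s.
With the tool pointing down it reaches from about 350 to 975 mm from the base axis. Payload 7.1 kg.
Tool frame: the origin (TCP) lies on the mounting face of the last link; the fingertips stand 182 mm ahead of it and the grasp point (between the pads) lies 163 mm ahead of it (ctrl.tcp_to_tips is the distance from the TCP to the fingertips, in mm); z points along the fingers, y is the direction in which the jaws open and shut (so a half turn about z gives the same grasp; the last joint's range is limited). The gripper opens to 88 mm and grips with 3 to 60 N. Pads are 20 mm wide; open, the fingers measure 115 mm over their backs; the gripper's body (75 mm by 178 mm) begins 61 mm behind the grasp point.
Start: joints at [-1.225, 0.423, 1.63, -0, 1.089, -0.019], TCP at [222.993, -583.85, 404.675] pointing down, gripper open.
Joint ranges: [-3, 3], [-0.9, 2.11], [0.09, 2.58], [-1.31, 4.45], [0.11, 2.69], [-2.54, 2.54]. Speed limits (rad/s): [2.39, 2.39, 3.01, 3.14, 3.14, 3.14].

INTERFACE

Orientations are given as a rotation vector (axis times angle).
In Python, from workcell import ctrl gives the robot as it stands. The module is installed in compiled form; this text tells all that it offers.
- The arm moves only by the tool send_rows, never from a script. Its argument "commands" is a list of rows, each an object with "translation": the shift along the world's x, y, z normalised to -1 to 1, where 1 is 0.1 m, a list of three; "twist": the turn, a rotation vector about the world's x, y, z normalised to -1 to 1, where 1 is 0.5 rad, a list of three. A call has exactly 10 rows; each row is the pose to reach, as a shift and turn from the pose commanded when the call began; what a row does not reach only later rows make up. A row lasts 1/10 s, in which the tool goes at most 50 mm and 8.59 degrees, less where a joint would pass 70% of its speed; a pose out of reach is approached as far as the arm can. A call with a number of a shift or a turn outside -1 to 1 is refused whole. A call with a gripper value outside its range is refused whole. "grip" is the closure, from -1 (fully open) to 1 (shut), set as the call begins (left out, the last holds). The fingers move at their own pace and stop on an object; the grip force is fixed at half the most. Time passes only in rows, so rows that repeat a pose let the fingers close, or fill a call up. It gives the time, the measured TCP pose, the force and the opening at its end, in the units of the state.
- ctrl.get_obs(): the state, without advancing time (a new reading comes with each control period).
- ctrl.get_image(name): name is "scene" or "top" or "wrist"; returns a dict with "img" (420x560x3 uint8, red, green, blue), "intrinsics" (3x3 intrinsics, pixels), "cam_to_world" (4x4, takes a point from camera to world coordinates). Camera axes: x right, y down, z forward; pixel columns grow to the right and rows downward; lengths in mm; the calibration is good to about 2 mm. A picture is of the moment at which its call begins. There is no depth.
- ctrl.close_job(): hands the job in, once; it reports no verdict.
The state is a dict: "t": time; "qpos": joint angles; "qvel": joint speeds; "joint_torque": joint torques, N m; "ee_pos": TCP position; "orientation": TCP orientation; "ft_force": force on the tool from outside, world axes, zero at the start; "moment": the same for the moment, N m; "width": finger opening in mm.
Only numpy, scipy, OpenCV 4.12 (cv2) and the standard library are available. Lean on these libraries where they do the work, as an engineer would, in place of code of your own. Each camera call takes 0.05 s, during which the arm holds its last target. There are 200 camera calls.

TASK

Two cast metal clock feet stand on the watchmaker's bench and look alike from above. Lay both of them over on their sides on the bench so that their undersides can be seen; then put the one that has no round boss in the recess of its underside into the empty pale tray, and leave the sound one lying on its side on the bench.

Things in the scene. Friction and masses are not known exactly. Their poses are not given: they have to be found in the camera images.
- foot_p: Sound foot, loose, aluminium, about 0.2 kg, 100 mm tall, starts upright: 60 mm square base 14 mm thick, under a centred 24 mm square post 86 mm long. In its underside a dark 50 mm square recess 10 mm deep with a bright round 28 mm boss. Origin at mid height on the axis; z from underside to post top; x, y square to the sides. Tips once leaned 40 deg; lying, its origin is 22 mm up.
- foot_q: Faulty foot: size, mass, material, origin and axes as foot_p, and the same from above, but the dark recess in its underside is empty: the boss is missing. Starts upright, base down. Lying on its side, a foot rests on post end and base edge, z axis about 12 deg below level, the upper side of its post about 34 mm high at mid length.
- reject_tray: Empty open tray of pale yellow-green plastic, fixed to the bench, 170 mm along its x, 140 mm along its y, 28 mm high, walls and floor 5 mm thick. Origin at the centre of its underside, on the bench; z up. The other pale things on the bench are not open and empty.
Not all that is in view belongs to the job. Leave any purple look-alike of the foot_p alone.

How it is judged (in metres and radians):
On the way:
1. both feet lie on their sides on the bench, outside the tray, at rest at the same time (angle between foot_p's own z axis and vertical between 1.4 and 2.1 rad and angle between foot_q's own z axis and vertical between 1.4 and 2.1 rad and height (world z) of each of foot_p, foot_q below 0.034 m and linear speed of each of foot_p, foot_q below 0.03 m/s and horizontal distance between each of foot_p, foot_q and reject_tray above 0.08 m), for 0.2 s.
At the end, for the whole second after the job is handed in: The faulty foot rests inside the tray, lying or standing squarely on its floor, not propped on the rim, its middle within 60 mm (x) and 50 mm (y) of the tray's centre. The sound foot rests on its side (tilted 80 to 120 degrees) on the bench, over 80 mm from the tray's centre (x of foot_q in the frame of reject_tray between -0.06 and 0.06 m and y of foot_q in the frame of reject_tray between -0.05 and 0.05 m and (height (world z) of foot_q below 0.04 m or (height (world z) of foot_q below 0.062 m and (angle between foot_q's own z axis and vertical below 0.15 rad or angle between foot_q's own z axis and vertical above 2.99 rad))) and angle between foot_p's own z axis and vertical between 1.4 and 2.1 rad and height (world z) of foot_p below 0.034 m and horizontal distance between foot_p and reject_tray above 0.08 m and linear speed of each of foot_p, foot_q below 0.03 m/s); the robot touches nothing.
It also fails if it takes over 61 s, if anything falls off the work surface, if the arm or the gripper's body presses on something with over 40 N, if the wrist force passes 120 N, or if a joint passes its speed limit or range.

## Working session

There is one attempt and no reset: what is moved stays moved. The work goes in short steps, Python scripts to look and compute and a tool call to move; the robot and the scene stay as the last step left them, time stands still between calls to the robot, and variables do not carry over. Pictures are saved under pics/ and viewed, about 8 in all and at most 12, crops included, and the job is handed in when it is done.

Besides the shell and the picture viewer there is one more tool, called after "Emit:" in YAML: its name, and indented under it one key for each argument. send_rows: Moves the arm, as the interface text tells. Its arguments: {"type":"object","properties":{"commands":{"type":"array","items":{"type":"object","properties":{"translation":{"type":"array","items":{"type":"number"}},"twist":{"type":"array","items":{"type":"number"}}}}},"grip":{"type":"number"}},"required":["commands"]}

```bash
mkdir -p pics; cat > h.py <<'E'
import numpy as np, cv2
from workcell import ctrl
def shot(n,f):
    d=ctrl.get_image(n); cv2.imwrite(f,d["img"][:,:,::-1]); np.savez(f+'.npz',**d); return d
def ray(d,u,v,z):
    K=np.array(d["intrinsics"]);T=np.array(d["cam_to_world"])
    r=T[:3,:3]@np.linalg.solve(K,[u,v,1]);o=T[:3,3]
    return o+r*(z-o[2])/r[2]
def proj(d,p):
    K=np.array(d["intrinsics"]);T=np.array(d["cam_to_world"])
    q=K@(T[:3,:3].T@(np.array(p)-T[:3,3]));return q[:2]/q[2]
E
python3 - <<'E'
from h import *
for n in("top","scene"):
    d=shot(n,f"pics/{n}0.png");print(n,np.array(d["cam_to_world"]).round(2),d["intrinsics"])
print(ctrl.get_obs())
E
```

```text
top [[-0.0000e+00 -1.0000e+00  9.0000e-02  4.8717e+02]
 [-1.0000e+00  0.0000e+00  0.0000e+00  4.8440e+01]
 [-0.0000e+00 -9.0000e-02 -1.0000e+00  1.0520e+03]
 [ 0.0000e+00  0.0000e+00  0.0000e+00  1.0000e+00]] [[466.20788394   0.         274.06696706]
 [  0.         466.20788394 208.94048524]
 [  0.           0.           1.        ]]
scene [[-5.00000e-02  6.30000e-01 -7.70000e-01  1.32495e+03]
 [ 1.00000e+00  4.00000e-02 -3.00000e-02  8.83300e+01]
 [ 1.00000e-02 -7.70000e-01 -6.30000e-01  6.79120e+02]
 [ 0.00000e+00  0.00000e+00  0.00000e+00  1.00000e+00]] [[420.10531394   0.         281.02517534]
 [  0.         420.10531394 206.46612879]
 [  0.           0.           1.        ]]
{'t': 0.1, 'qpos': array([-1.22496868e+00,  4.23734833e-01,  1.63052458e+00,  1.28200404e-05,
        1.08861248e+00, -1.90156144e-02]), 'qvel': array([ 0.00104354, -0.00071918, -0.00243907, -0.00029518, -0.0006541 ,
       -0.00028651]), 'joint_torque': array([-1.46349107e-04, -5.45614564e+01, -2.74323303e+01,  6.44870661e-02,
        1.87869061e-02, -9.64651633e-06]), 'ee_pos': array([ 222.94305731, -583.64793523,  404.03272848]), 'orientation': array([-3.08822366e+00, -5.69682690e-01,  3.09168396e-04]), 'ft_force': array([-0.52708471, -0.6639449 ,  1.19023282]), 'moment': array([ 0.07803043, -0.00579109,  0.00746194]), 'width': 87.79649722675272}
```

View pics/top0.png

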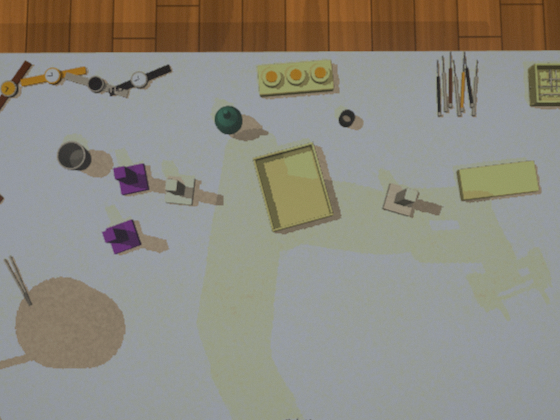

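View pics/scene0.png

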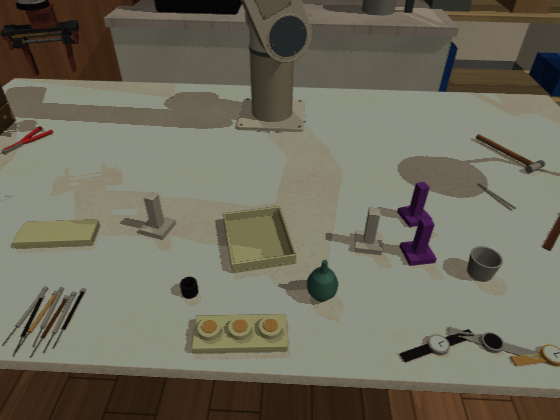

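The top view shows the two grey feet at about (180,190) and (401,200), and the open tray at (294,188). Things that could be mistaken for them:
- **Feet:** the purple look-alikes at (131,178) and (123,237).
- **Tray:** the flat pale slab at (498,180), the pale holder with cups at (296,77), and the filled pale box at (545,85).

I choose the two grey feet and the open tray, and check them in a close crop.

```bash
python3 - <<'E'
from h import *
im=cv2.imread("pics/top0.png")
a=cv2.resize(im[160:220,145:235],None,fx=4.4,fy=4.4,interpolation=cv2.INTER_CUBIC)
b=cv2.resize(im[170:230,365:455],None,fx=4.4,fy=4.4,interpolation=cv2.INTER_CUBIC)
c=cv2.resize(im[135:240,230:350],None,fx=3,fy=3)
o=np.zeros((600,800,3),np.uint8);o[:264,:396]=a;o[:264,400:796]=b;o[270:270+315,:360]=c
cv2.imwrite("pics/crop0.png",o)
E
```

```text
(no output)
```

View pics/crop0.png

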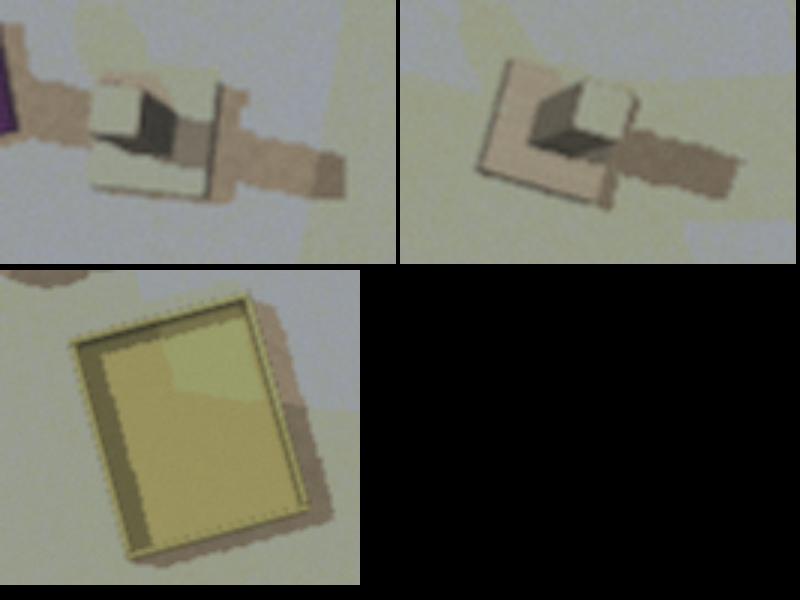

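```bash
python3 - <<'E'
from h import *
d=np.load("pics/top0.png.npz")
def R(l,z): return np.array([ray(d,u,v,z)[:2] for u,v in l]).round(0)
print("A base",R([(194.5,178.2),(192,204.3),(165.7,202)],14).tolist(),"top",R([(171.1,185)],100))
print("B base",R([(390.5,183.6),(383.2,209),(410.5,216)],14).tolist(),"top",R([(411.6,195)],100))
t=R([(255,160),(313.3,143.3),(332.3,215),(273.3,230)],28);print("tray",t.tolist(),t.mean(0),np.linalg.norm(t-np.roll(t,1,0),axis=1))
s=np.load("pics/scene0.png.npz")
im=cv2.imread("pics/scene0.png")
for n,(x,y) in dict(A=(535,260),B=(510,-210)).items(): print(n,proj(s,(x,y,100)))
for n,c in dict(pur1=(131,178),pur2=(123,237),bottle=(228,120),slab=(498,180),black=(346,118)).items(): print(n,R([c],15))
E
```

```text
A base [[648.0, 227.0], [589.0, 232.0], [595.0, 291.0]] top [[621. 260.]]
B base [[634.0, -213.0], [577.0, -195.0], [561.0, -256.0]] top [[ 598. -234.]]
tray [[686.0, 91.0], [724.0, -40.0], [563.0, -80.0], [531.0, 50.0]] [626.     5.25] [160.33090781 136.40014663 165.89454482 133.88054377]
A [368.29276996 187.95492163]
B [169.86991061 173.87768835]
pur1 [[649. 370.]]
pur2 [[517. 384.]]
bottle [[781. 152.]]
slab [[ 642. -454.]]
black [[ 785. -116.]]
```

Both feet check out: base edges measure about 59–60 mm, and each post top lies over its base centre.

| Thing | Position (x, y) mm | Yaw |
|---|---|---|
| Foot A | (621, 259) | −5° |
| Foot B | (598, −234) | −16° |
| Tray | (626, 5) | 15° |

Plan: with the fingers shut, push each post near its top toward −x. The undersides will then face the scene camera. B goes first.

Emit:
send_rows:
  commands:
    - {"translation":[0.1,0.07,-0.02],"twist":[0,0,-0.026]}
    - {"translation":[0.2,0.14,-0.04],"twist":[0,0,-0.052]}
    - {"translation":[0.3,0.21,-0.06],"twist":[0,0,-0.078]}
    - {"translation":[0.4,0.28,-0.08],"twist":[0,0,-0.104]}
    - {"translation":[0.5,0.35,-0.1],"twist":[0,0,-0.13]}
    - {"translation":[0.6,0.42,-0.12],"twist":[0,0,-0.156]}
    - {"translation":[0.7,0.49,-0.14],"twist":[0,0,-0.182]}
    - {"translation":[0.8,0.56,-0.16],"twist":[0,0,-0.208]}
    - {"translation":[0.9,0.63,-0.18],"twist":[0,0,-0.234]}
    - {"translation":[1,0.7,-0.2],"twist":[0,0,-0.26]}
  grip: 1

```text
t: 1.1
ee_pos: [323.3, -513.4, 384.2]
orientation: [-3.119, -0.367, 0.001]
ft_force: [0.3, -0.7, 0.8]
width: 11.1
```

Emit:
send_rows:
  commands:
    - {"translation":[0.1,0.07,-0.02],"twist":[0,0,-0.026]}
    - {"translation":[0.2,0.14,-0.04],"twist":[0,0,-0.052]}
    - {"translation":[0.3,0.21,-0.06],"twist":[0,0,-0.078]}
    - {"translation":[0.4,0.28,-0.08],"twist":[0,0,-0.104]}
    - {"translation":[0.5,0.35,-0.1],"twist":[0,0,-0.13]}
    - {"translation":[0.6,0.42,-0.12],"twist":[0,0,-0.156]}
    - {"translation":[0.7,0.49,-0.14],"twist":[0,0,-0.182]}
    - {"translation":[0.8,0.56,-0.16],"twist":[0,0,-0.208]}
    - {"translation":[0.9,0.63,-0.18],"twist":[0,0,-0.234]}
    - {"translation":[1,0.7,-0.2],"twist":[0,0,-0.26]}

```text
t: 2.1
ee_pos: [423.3, -443.4, 364.2]
orientation: [-3.137, -0.164, 0.001]
ft_force: [0.2, 0.6, -0.2]
width: 0.4
```

Emit:
send_rows:
  commands:
    - {"translation":[0.1,0.07,-0.02],"twist":[0,0,-0.026]}
    - {"translation":[0.2,0.14,-0.04],"twist":[0,0,-0.052]}
    - {"translation":[0.3,0.21,-0.06],"twist":[0,0,-0.078]}
    - {"translation":[0.4,0.28,-0.08],"twist":[0,0,-0.104]}
    - {"translation":[0.5,0.35,-0.1],"twist":[0,0,-0.13]}
    - {"translation":[0.6,0.42,-0.12],"twist":[0,0,-0.156]}
    - {"translation":[0.7,0.49,-0.14],"twist":[0,0,-0.182]}
    - {"translation":[0.8,0.56,-0.16],"twist":[0,0,-0.208]}
    - {"translation":[0.9,0.63,-0.18],"twist":[0,0,-0.234]}
    - {"translation":[1,0.7,-0.2],"twist":[0,0,-0.26]}

```text
t: 3.1
ee_pos: [523.3, -373.4, 344.1]
orientation: [-3.141, 0.04, 0.001]
ft_force: [0.0, 0.4, 0.0]
width: 0.5
```

Emit:
send_rows:
  commands:
    - {"translation":[0.1,0.07,-0.02],"twist":[0,0,-0.026]}
    - {"translation":[0.2,0.14,-0.04],"twist":[0,0,-0.052]}
    - {"translation":[0.3,0.21,-0.06],"twist":[0,0,-0.078]}
    - {"translation":[0.4,0.28,-0.08],"twist":[0,0,-0.104]}
    - {"translation":[0.5,0.35,-0.1],"twist":[0,0,-0.13]}
    - {"translation":[0.6,0.42,-0.12],"twist":[0,0,-0.156]}
    - {"translation":[0.7,0.49,-0.14],"twist":[0,0,-0.182]}
    - {"translation":[0.8,0.56,-0.16],"twist":[0,0,-0.208]}
    - {"translation":[0.9,0.63,-0.18],"twist":[0,0,-0.234]}
    - {"translation":[1,0.7,-0.2],"twist":[0,0,-0.26]}

```text
t: 4.1
ee_pos: [623.8, -303.3, 324.5]
orientation: [-3.132, 0.245, 0.0]
ft_force: [0.7, 0.6, -0.5]
width: 0.7
```

Emit:
send_rows:
  commands:
    - {"translation":[0.03,0.08,-0.08],"twist":[0,0,-0.03]}
    - {"translation":[0.06,0.16,-0.16],"twist":[0,0,-0.06]}
    - {"translation":[0.1,0.24,-0.24],"twist":[0,0,-0.1]}
    - {"translation":[0.14,0.32,-0.32],"twist":[0,0,-0.14]}
    - {"translation":[0.17,0.4,-0.4],"twist":[0,0,-0.18]}
    - {"translation":[0.2,0.48,-0.48],"twist":[0,0,-0.22]}
    - {"translation":[0.2,0.56,-0.56],"twist":[0,0,-0.26]}
    - {"translation":[0.2,0.58,-0.58],"twist":[0,0,-0.26]}
    - {"translation":[0.2,0.58,-0.58],"twist":[0,0,-0.26]}
    - {"translation":[0.2,0.58,-0.58],"twist":[0,0,-0.26]}

```text
t: 5.1
ee_pos: [643.0, -246.1, 266.8]
orientation: [3.11, -0.446, 0.0]
ft_force: [0.1, -0.7, 0.3]
width: 0.5
```

Emit:
send_rows:
  commands:
    - {"translation":[-0.1,0.03,0]}
    - {"translation":[-0.2,0.06,0]}
    - {"translation":[-0.28,0.08,0]}
    - {"translation":[-0.36,0.1,0]}
    - {"translation":[-0.44,0.125,0]}
    - {"translation":[-0.52,0.15,0]}
    - {"translation":[-0.6,0.17,0]}
    - {"translation":[-0.7,0.2,0]}
    - {"translation":[-0.8,0.23,0]}
    - {"translation":[-0.9,0.26,0]}

```text
validation failed for argument at $.co...
```

```bash
python3 - <<'E'
from h import *
a=shot("top","pics/top1.png")["img"];b=shot("scene","pics/scene1.png")["img"]
o=np.zeros((420,800,3),np.uint8)
o[:,:400]=cv2.resize(a[140:280,330:463],(400,420))
o[:,400:]=cv2.resize(b[120:300,80:252],(400,420));cv2.imwrite("pics/c1.png",o[:,:,::-1])
E
```

```text
(no output)
```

View pics/c1.png

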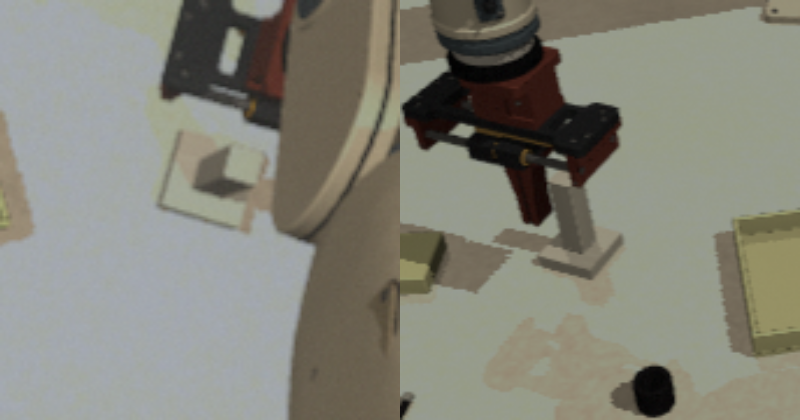

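The push was refused because the twist was missing, so the foot still stands upright. The fingertip shows at scene pixel (138,215). I check that against the projection.

```bash
python3 - <<'E'
from h import *
s=np.load("pics/scene1.png.npz")
print(proj(s,(643,-246,85)),proj(s,(598,-234,100)),proj(s,(598,-234,14)),ctrl.get_obs()["ee_pos"])
E
```

```text
[139.0135525  213.84811218] [149.23434277 195.95664812] [155.96107749 224.7228443 ] [ 643.07372193 -246.25132224  267.12633709]
```

Emit:
send_rows:
  commands:
    - {"translation":[-0.1,0.03,0],"twist":[0,0,0]}
    - {"translation":[-0.15,0.04,0],"twist":[0,0,0]}
    - {"translation":[-0.15,0.04,0],"twist":[0,0,0]}
    - {"translation":[-0.15,0.04,0],"twist":[0,0,0]}
    - {"translation":[-0.15,0.04,0],"twist":[0,0,0]}
    - {"translation":[-0.15,0.04,0],"twist":[0,0,0]}
    - {"translation":[-0.15,0.04,0],"twist":[0,0,0]}
    - {"translation":[-0.15,0.04,0],"twist":[0,0,0]}
    - {"translation":[-0.15,0.04,0],"twist":[0,0,0]}
    - {"translation":[-0.15,0.04,0],"twist":[0,0,0]}

```text
t: 6.2
ee_pos: [628.0, -241.8, 266.6]
orientation: [-3.11, 0.446, 0.0]
ft_force: [1.2, -0.1, -0.2]
width: 0.5
```

The projection matches, so I push.

Emit:
send_rows:
  commands:
    - {"translation":[-0.08,0.02,0],"twist":[0,0,0]}
    - {"translation":[-0.16,0.05,0],"twist":[0,0,0]}
    - {"translation":[-0.24,0.07,0],"twist":[0,0,0]}
    - {"translation":[-0.32,0.09,0],"twist":[0,0,0]}
    - {"translation":[-0.4,0.11,0],"twist":[0,0,0]}
    - {"translation":[-0.48,0.14,0],"twist":[0,0,0]}
    - {"translation":[-0.56,0.16,0],"twist":[0,0,0]}
    - {"translation":[-0.64,0.18,0],"twist":[0,0,0]}
    - {"translation":[-0.72,0.2,0],"twist":[0,0,0]}
    - {"translation":[-0.8,0.23,0],"twist":[0,0,0]}

```text
t: 7.2
ee_pos: [547.3, -218.7, 266.7]
orientation: [3.11, -0.447, 0.0]
ft_force: [0.3, 0.4, 0.5]
width: 0.4
```

Emit:
send_rows:
  commands:
    - {"translation":[0.05,0.1,0.1],"twist":[0,0,0.03]}
    - {"translation":[0.12,0.2,0.2],"twist":[0,0,0.06]}
    - {"translation":[0.2,0.3,0.3],"twist":[0,0,0.1]}
    - {"translation":[0.25,0.4,0.4],"twist":[0,0,0.13]}
    - {"translation":[0.3,0.5,0.5],"twist":[0,0,0.16]}
    - {"translation":[0.35,0.6,0.6],"twist":[0,0,0.2]}
    - {"translation":[0.4,0.7,0.6],"twist":[0,0,0.22]}
    - {"translation":[0.44,0.8,0.6],"twist":[0,0,0.25]}
    - {"translation":[0.47,0.9,0.6],"twist":[0,0,0.28]}
    - {"translation":[0.5,1,0.6],"twist":[0,0,0.3]}

```text
t: 8.2
ee_pos: [598.0, -118.0, 326.0]
orientation: [-3.134, 0.211, 0.002]
ft_force: [0.3, 0.6, 0.5]
width: 0.5
```

```bash
python3 - <<'E'
from h import *
a=shot("top","pics/top2.png")["img"];b=shot("scene","pics/scene2.png")["img"]
o=np.zeros((420,800,3),np.uint8)
o[:,:400]=cv2.resize(a[140:280,330:463],(400,420))
o[:,400:]=cv2.resize(b[120:300,80:252],(400,420));cv2.imwrite("pics/c2.png",o[:,:,::-1])
E
```

```text
(no output)
```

View pics/c2.png

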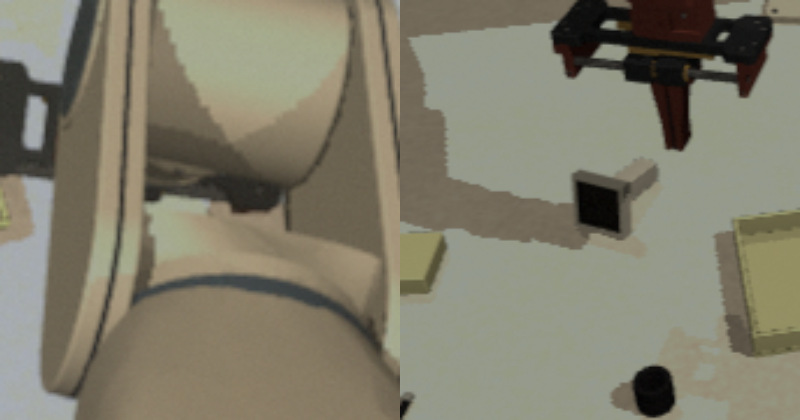

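B lies on its side. At scene crop (600,205) its underside shows a dark, empty recess with no boss, so B looks like the faulty foot. Next I topple A.

Emit:
send_rows:
  commands:
    - {"translation":[0.03,0.1,0],"twist":[0,0,0.01]}
    - {"translation":[0.06,0.2,0],"twist":[0,0,0.02]}
    - {"translation":[0.09,0.3,0],"twist":[0,0,0.03]}
    - {"translation":[0.12,0.4,0],"twist":[0,0,0.04]}
    - {"translation":[0.15,0.5,0],"twist":[0,0,0.05]}
    - {"translation":[0.18,0.6,0],"twist":[0,0,0.06]}
    - {"translation":[0.2,0.7,0],"twist":[0,0,0.07]}
    - {"translation":[0.22,0.8,0],"twist":[0,0,0.08]}
    - {"translation":[0.24,0.9,0],"twist":[0,0,0.09]}
    - {"translation":[0.25,1,0],"twist":[0,0,0.1]}

```text
t: 9.3
ee_pos: [623.1, -18.0, 326.7]
orientation: [3.139, -0.133, 0.0]
ft_force: [0.2, -0.4, 0.0]
width: 0.6
```

Emit:
send_rows:
  commands:
    - {"translation":[0.03,0.1,0],"twist":[0,0,0]}
    - {"translation":[0.06,0.2,0],"twist":[0,0,0]}
    - {"translation":[0.09,0.3,0],"twist":[0,0,0]}
    - {"translation":[0.12,0.4,0],"twist":[0,0,0]}
    - {"translation":[0.15,0.5,0],"twist":[0,0,0]}
    - {"translation":[0.18,0.6,0],"twist":[0,0,0]}
    - {"translation":[0.2,0.7,0],"twist":[0,0,0]}
    - {"translation":[0.22,0.8,0],"twist":[0,0,0]}
    - {"translation":[0.24,0.9,0],"twist":[0,0,0]}
    - {"translation":[0.25,1,0],"twist":[0,0,0]}

```text
t: 10.3
ee_pos: [648.2, 82.0, 326.7]
orientation: [-3.139, 0.134, -0.0]
ft_force: [1.1, 0.0, 0.6]
width: 0.1
```

Emit:
send_rows:
  commands:
    - {"translation":[0.02,0.1,0],"twist":[0,0,0]}
    - {"translation":[0.04,0.2,0],"twist":[0,0,0]}
    - {"translation":[0.06,0.3,0],"twist":[0,0,0]}
    - {"translation":[0.08,0.4,0],"twist":[0,0,0]}
    - {"translation":[0.1,0.5,0],"twist":[0,0,0]}
    - {"translation":[0.12,0.6,0],"twist":[0,0,0]}
    - {"translation":[0.14,0.7,0],"twist":[0,0,0]}
    - {"translation":[0.16,0.8,0],"twist":[0,0,0]}
    - {"translation":[0.18,0.9,0],"twist":[0,0,0]}
    - {"translation":[0.2,1,0],"twist":[0,0,0]}

```text
t: 11.3
ee_pos: [668.1, 182.0, 326.7]
orientation: [-3.139, 0.134, 0.0]
ft_force: [-0.4, 0.2, 0.5]
width: 0.3
```

Emit:
send_rows:
  commands:
    - {"translation":[0,0.15,-0.1],"twist":[0,0,0]}
    - {"translation":[0,0.3,-0.2],"twist":[0,0,0]}
    - {"translation":[0,0.45,-0.3],"twist":[0,0,0]}
    - {"translation":[0,0.6,-0.4],"twist":[0,0,0]}
    - {"translation":[0,0.73,-0.5],"twist":[0,0,0]}
    - {"translation":[0,0.73,-0.59],"twist":[0,0,0]}
    - {"translation":[-0.05,0.73,-0.59],"twist":[0,0,0]}
    - {"translation":[-0.1,0.73,-0.59],"twist":[0,0,0]}
    - {"translation":[-0.15,0.73,-0.59],"twist":[0,0,0]}
    - {"translation":[-0.15,0.73,-0.59],"twist":[0,0,0]}

```text
t: 12.3
ee_pos: [652.5, 253.7, 268.3]
orientation: [-3.139, 0.135, -0.0]
ft_force: [-0.0, 0.4, 0.2]
width: 0.5
```

Emit:
send_rows:
  commands:
    - {"translation":[-0.08,0.01,0],"twist":[0,0,0]}
    - {"translation":[-0.16,0.015,0],"twist":[0,0,0]}
    - {"translation":[-0.24,0.02,0],"twist":[0,0,0]}
    - {"translation":[-0.32,0.03,0],"twist":[0,0,0]}
    - {"translation":[-0.4,0.035,0],"twist":[0,0,0]}
    - {"translation":[-0.48,0.04,0],"twist":[0,0,0]}
    - {"translation":[-0.57,0.05,0],"twist":[0,0,0]}
    - {"translation":[-0.66,0.06,0],"twist":[0,0,0]}
    - {"translation":[-0.76,0.07,0],"twist":[0,0,0]}
    - {"translation":[-0.86,0.08,0],"twist":[0,0,0]}

```text
t: 13.3
ee_pos: [566.1, 262.2, 267.6]
orientation: [3.139, -0.134, -0.0]
ft_force: [-0.2, 0.9, 0.7]
width: 0.5
```

Emit:
send_rows:
  commands:
    - {"translation":[0,-0.1,0.1],"twist":[0,0,0]}
    - {"translation":[0,-0.2,0.2],"twist":[0,0,0]}
    - {"translation":[0,-0.3,0.3],"twist":[0,0,0]}
    - {"translation":[0,-0.4,0.4],"twist":[0,0,0]}
    - {"translation":[0,-0.5,0.5],"twist":[0,0,0]}
    - {"translation":[0,-0.6,0.6],"twist":[0,0,0]}
    - {"translation":[0,-0.7,0.7],"twist":[0,0,0]}
    - {"translation":[0,-0.8,0.7],"twist":[0,0,0]}
    - {"translation":[0,-0.9,0.7],"twist":[0,0,0]}
    - {"translation":[0,-1,0.7],"twist":[0,0,0]}
  grip: -1

```text
t: 14.3
ee_pos: [566.8, 161.3, 337.2]
orientation: [3.139, -0.134, -0.001]
ft_force: [0.1, 0.2, 0.6]
width: 77.2
```

```bash
python3 - <<'E'
from h import *
a=shot("top","pics/top3.png")["img"];b=shot("scene","pics/scene3.png")["img"]
o=np.zeros((600,800,3),np.uint8)
o[:300,:400]=cv2.resize(b[150:270,80:240],(400,300))
o[:300,400:]=cv2.resize(b[150:270,320:480],(400,300))
o[300:,:400]=cv2.resize(a[165:285,330:490],(400,300),interpolation=cv2.INTER_CUBIC)
o[300:,400:]=cv2.resize(a[165:285,110:270],(400,300))
cv2.imwrite("pics/c3.png",o[:,:,::-1])
E
```

```text
(no output)
```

View pics/c3.png

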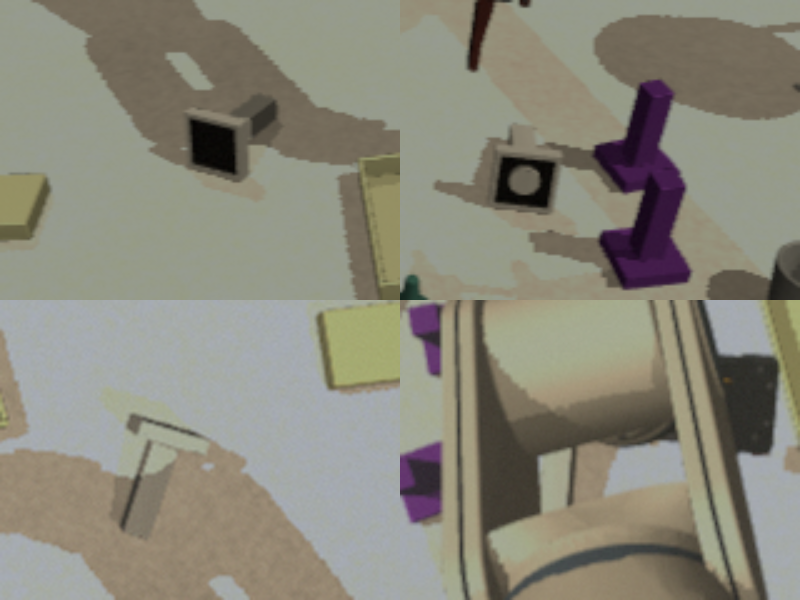

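The sound foot A shows its bright boss at crop (523,180) and the faulty foot B shows an empty recess at (215,145). Both lie on their sides. I locate B from the top view.

```bash
python3 - <<'E'
from h import *
d=np.load("pics/top3.png.npz")
f=lambda x,y,z: ray(d,330+x/2.5,165+(y-300)/2.5,z)[:2]
a=f(164,447,41);b=f(136,534,23.5);v=b-a
print(a,b,np.linalg.norm(v),np.degrees(np.arctan2(v[1],v[0])))
u=v/np.linalg.norm(v)
# origin: 50 mm from post end along axis
print("origin",b-u*50*np.cos(np.radians(12)))
s=np.load("pics/scene3.png.npz")
# recess centre ~30mm up
p=ray(s,80+215/2.5,150+145/2.5,31);print("recess centre",p,"expected",b-u*98)
E
```

```text
[ 542.56253561 -215.15991327] [ 467.18619317 -193.15182612] 78.52355633236655 163.7234597465682
origin [ 514.1333718  -206.85927815]
recess centre [ 555.36446236 -218.53308498   31.        ] expected [ 561.25836596 -220.61864807]
```

Emit:
send_rows:
  commands:
    - {"translation":[-0.01,-0.09,0],"twist":[0,0,-0.01]}
    - {"translation":[-0.02,-0.18,0],"twist":[0,0,-0.02]}
    - {"translation":[-0.04,-0.28,0],"twist":[0,0,-0.03]}
    - {"translation":[-0.05,-0.37,0],"twist":[0,0,-0.04]}
    - {"translation":[-0.06,-0.46,0],"twist":[0,0,-0.05]}
    - {"translation":[-0.07,-0.55,0],"twist":[0,0,-0.06]}
    - {"translation":[-0.08,-0.64,0],"twist":[0,0,-0.07]}
    - {"translation":[-0.1,-0.74,0],"twist":[0,0,-0.08]}
    - {"translation":[-0.11,-0.83,0],"twist":[0,0,-0.09]}
    - {"translation":[-0.12,-0.92,0],"twist":[0,0,-0.1]}

```text
t: 15.4
ee_pos: [554.9, 69.4, 337.7]
orientation: [-3.134, 0.213, -0.0]
ft_force: [0.3, 1.0, 0.3]
width: 88.1
```

Emit:
send_rows:
  commands:
    - {"translation":[-0.01,-0.09,0],"twist":[0,0,-0.01]}
    - {"translation":[-0.02,-0.18,0],"twist":[0,0,-0.02]}
    - {"translation":[-0.04,-0.28,0],"twist":[0,0,-0.03]}
    - {"translation":[-0.05,-0.37,0],"twist":[0,0,-0.04]}
    - {"translation":[-0.06,-0.46,0],"twist":[0,0,-0.05]}
    - {"translation":[-0.07,-0.55,0],"twist":[0,0,-0.06]}
    - {"translation":[-0.08,-0.64,0],"twist":[0,0,-0.07]}
    - {"translation":[-0.1,-0.74,0],"twist":[0,0,-0.08]}
    - {"translation":[-0.11,-0.83,0],"twist":[0,0,-0.09]}
    - {"translation":[-0.12,-0.92,0],"twist":[0,0,-0.1]}

```text
t: 16.4
ee_pos: [542.9, -22.6, 337.7]
orientation: [-3.128, 0.291, -0.0]
ft_force: [0.2, -0.1, -0.2]
width: 87.7
```

Emit:
send_rows:
  commands:
    - {"translation":[-0.01,-0.09,0],"twist":[0,0,-0.01]}
    - {"translation":[-0.02,-0.18,0],"twist":[0,0,-0.02]}
    - {"translation":[-0.04,-0.28,0],"twist":[0,0,-0.03]}
    - {"translation":[-0.05,-0.37,0],"twist":[0,0,-0.04]}
    - {"translation":[-0.06,-0.46,0],"twist":[0,0,-0.05]}
    - {"translation":[-0.07,-0.55,0],"twist":[0,0,-0.06]}
    - {"translation":[-0.08,-0.64,0],"twist":[0,0,-0.07]}
    - {"translation":[-0.1,-0.74,0],"twist":[0,0,-0.08]}
    - {"translation":[-0.11,-0.83,0],"twist":[0,0,-0.09]}
    - {"translation":[-0.12,-0.92,0],"twist":[0,0,-0.1]}

```text
t: 17.4
ee_pos: [530.9, -114.7, 337.6]
orientation: [-3.12, 0.369, 0.0]
ft_force: [-0.0, -0.5, 0.1]
width: 87.9
```

Emit:
send_rows:
  commands:
    - {"translation":[-0.02,-0.12,0],"twist":[0,0,-0.02]}
    - {"translation":[-0.04,-0.24,0],"twist":[0,0,-0.04]}
    - {"translation":[-0.07,-0.36,-0.05],"twist":[0,0,-0.06]}
    - {"translation":[-0.1,-0.48,-0.1],"twist":[0,0,-0.08]}
    - {"translation":[-0.12,-0.6,-0.2],"twist":[0,0,-0.1]}
    - {"translation":[-0.13,-0.72,-0.3],"twist":[0,0,-0.1]}
    - {"translation":[-0.14,-0.84,-0.4],"twist":[0,0,-0.1]}
    - {"translation":[-0.14,-0.92,-0.5],"twist":[0,0,-0.1]}
    - {"translation":[-0.14,-0.92,-0.6],"twist":[0,0,-0.1]}
    - {"translation":[-0.14,-0.92,-0.6],"twist":[0,0,-0.1]}

```text
t: 18.4
ee_pos: [516.4, -205.7, 275.9]
orientation: [-3.109, 0.447, 0.005]
ft_force: [0.3, -0.4, -0.4]
width: 87.4
```

```bash
python3 - <<'E'
from h import *
b=shot("scene","pics/scene4.png")["img"];w=shot("wrist","pics/wrist4.png")["img"]
print(ctrl.get_obs()["ee_pos"],ctrl.get_obs()["orientation"])
o=np.zeros((300,800,3),np.uint8)
o[:,:400]=cv2.resize(w,(400,300));o[:,400:]=cv2.resize(b[120:255,80:260],(400,300))
cv2.imwrite("pics/c4.png",o[:,:,::-1])
E
```

```text
[ 516.98634746 -205.49681838  277.28018453] [-3.10946297e+00  4.45905722e-01  1.33680794e-03]
```

View pics/c4.png

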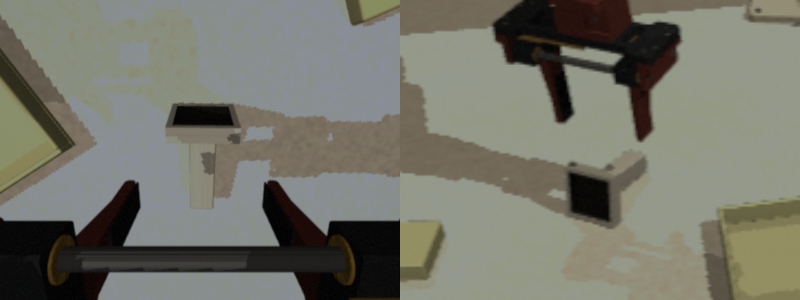

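The wrist view shows B's post at (202,180), midway between the fingers and aligned with them. I descend and grip.

Emit:
send_rows:
  commands:
    - {"translation":[0,0,-0.15],"twist":[0,0,0]}
    - {"translation":[0,0,-0.3],"twist":[0,0,0]}
    - {"translation":[0,0,-0.45],"twist":[0,0,0]}
    - {"translation":[0,0,-0.6],"twist":[0,0,0]}
    - {"translation":[0,0,-0.7],"twist":[0,0,0]}
    - {"translation":[0,0,-0.8],"twist":[0,0,0]}
    - {"translation":[0,0,-0.87],"twist":[0,0,0]}
    - {"translation":[0,0,-0.9],"twist":[0,0,0]}
    - {"translation":[0,0,-0.9],"twist":[0,0,0]}
    - {"translation":[0,0,-0.9],"twist":[0,0,0]}

```text
t: 19.5
ee_pos: [517.2, -206.0, 188.0]
orientation: [3.11, -0.447, 0.001]
ft_force: [0.4, 0.4, -0.3]
width: 87.6
```

Emit:
send_rows:
  commands:
    - {"translation":[0,0,0],"twist":[0,0,0]}
    - {"translation":[0,0,0],"twist":[0,0,0]}
    - {"translation":[0,0,0],"twist":[0,0,0]}
    - {"translation":[0,0,0],"twist":[0,0,0]}
    - {"translation":[0,0,0],"twist":[0,0,0]}
    - {"translation":[0,0,0],"twist":[0,0,0]}
    - {"translation":[0,0,0],"twist":[0,0,0]}
    - {"translation":[0,0,0],"twist":[0,0,0]}
    - {"translation":[0,0,0],"twist":[0,0,0]}
    - {"translation":[0,0,0],"twist":[0,0,0]}
  grip: 1

```text
t: 20.5
ee_pos: [517.0, -205.9, 187.7]
orientation: [3.11, -0.446, -0.0]
ft_force: [-0.3, -0.3, 0.1]
width: 23.9
```

Emit:
send_rows:
  commands:
    - {"translation":[0,0,0.1],"twist":[0,0,0]}
    - {"translation":[0,0,0.2],"twist":[0,0,0]}
    - {"translation":[0,0,0.3],"twist":[0,0,0]}
    - {"translation":[0,0,0.4],"twist":[0,0,0]}
    - {"translation":[0,0,0.5],"twist":[0,0,0]}
    - {"translation":[0,0,0.6],"twist":[0,0,0]}
    - {"translation":[0,0,0.7],"twist":[0,0,0]}
    - {"translation":[0,0,0.8],"twist":[0,0,0]}
    - {"translation":[0,0,0.8],"twist":[0,0,0]}
    - {"translation":[0,0,0.8],"twist":[0,0,0]}

```text
t: 21.5
ee_pos: [517.0, -205.9, 267.9]
orientation: [3.11, -0.446, 0.001]
ft_force: [-1.5, -0.0, -2.0]
width: 23.8
```

Gripped at 23.9 mm opening. Now I carry B to the tray, turning it +31°.

Emit:
send_rows:
  commands:
    - {"translation":[0.04,0.07,0],"twist":[0,0,0.036]}
    - {"translation":[0.08,0.14,0],"twist":[0,0,0.073]}
    - {"translation":[0.12,0.21,0],"twist":[0,0,0.11]}
    - {"translation":[0.15,0.28,0],"twist":[0,0,0.145]}
    - {"translation":[0.19,0.36,0],"twist":[0,0,0.18]}
    - {"translation":[0.23,0.43,0],"twist":[0,0,0.22]}
    - {"translation":[0.27,0.5,0],"twist":[0,0,0.255]}
    - {"translation":[0.3,0.57,0],"twist":[0,0,0.29]}
    - {"translation":[0.34,0.64,0],"twist":[0,0,0.33]}
    - {"translation":[0.38,0.71,0],"twist":[0,0,0.364]}

```text
t: 22.5
ee_pos: [555.3, -134.3, 267.7]
orientation: [3.138, -0.16, 0.0]
ft_force: [0.5, 0.4, -2.1]
width: 23.7
```

Emit:
send_rows:
  commands:
    - {"translation":[0.04,0.07,0],"twist":[0,0,0.036]}
    - {"translation":[0.08,0.14,0],"twist":[0,0,0.073]}
    - {"translation":[0.12,0.21,0],"twist":[0,0,0.11]}
    - {"translation":[0.15,0.28,0],"twist":[0,0,0.145]}
    - {"translation":[0.19,0.36,0],"twist":[0,0,0.18]}
    - {"translation":[0.23,0.43,0],"twist":[0,0,0.22]}
    - {"translation":[0.27,0.5,0],"twist":[0,0,0.255]}
    - {"translation":[0.3,0.57,0],"twist":[0,0,0.29]}
    - {"translation":[0.34,0.64,0],"twist":[0,0,0.33]}
    - {"translation":[0.38,0.71,0],"twist":[0,0,0.364]}

```text
t: 23.5
ee_pos: [593.3, -63.3, 267.7]
orientation: [-3.139, -0.126, 0.0]
ft_force: [-0.4, -0.4, -2.6]
width: 23.9
```

Emit:
send_rows:
  commands:
    - {"translation":[0.05,0.1,0],"twist":[0,0,0.05]}
    - {"translation":[0.1,0.2,0],"twist":[0,0,0.1]}
    - {"translation":[0.15,0.3,0],"twist":[0,0,0.15]}
    - {"translation":[0.2,0.4,0],"twist":[0,0,0.2]}
    - {"translation":[0.26,0.5,0],"twist":[0,0,0.25]}
    - {"translation":[0.31,0.58,0],"twist":[0,0,0.3]}
    - {"translation":[0.35,0.65,0],"twist":[0,0,0.34]}
    - {"translation":[0.38,0.7,0],"twist":[0,0,0.364]}
    - {"translation":[0.38,0.7,0],"twist":[0,0,0.364]}
    - {"translation":[0.38,0.7,0],"twist":[0,0,0.364]}

```text
t: 24.5
ee_pos: [630.9, 6.1, 267.6]
orientation: [3.115, 0.408, -0.001]
ft_force: [0.1, -0.5, -2.1]
width: 23.8
```

```bash
python3 - <<'E'
from h import *
b=shot("scene","pics/scene5.png")["img"];w=shot("wrist","pics/wrist5.png")["img"]
print(ctrl.get_obs()["ee_pos"],ctrl.get_obs()["orientation"])
o=np.zeros((300,800,3),np.uint8)
o[:,:400]=cv2.resize(w,(400,300));o[:,400:]=cv2.resize(b[150:285,170:350],(400,300))
cv2.imwrite("pics/c5.png",o[:,:,::-1])
E
```

```text
[630.79757177   5.82632792 267.59789038] [ 3.11501766e+00  4.07745904e-01 -5.57126601e-04]
```

View pics/c5.png

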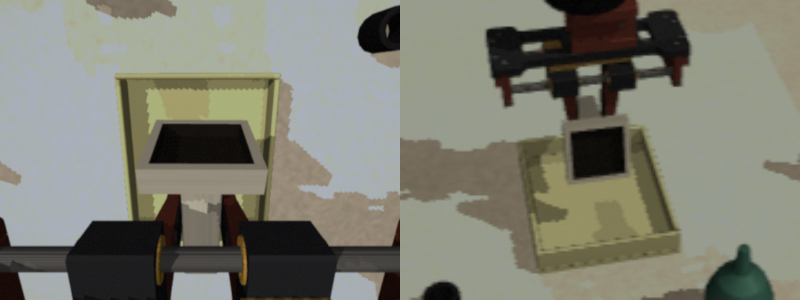

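B is held aligned with the tray's sides and centred over it (wrist crop: foot centre column about 202, tray walls at 122 and 275). Now I lower, release partway and rise.

Emit:
send_rows:
  commands:
    - {"translation":[0,0,-0.1],"twist":[0,0,0]}
    - {"translation":[0,0,-0.2],"twist":[0,0,0]}
    - {"translation":[0,0,-0.3],"twist":[0,0,0]}
    - {"translation":[0,0,-0.4],"twist":[0,0,0]}
    - {"translation":[0,0,-0.5],"twist":[0,0,0]}
    - {"translation":[0,0,-0.6],"twist":[0,0,0]}
    - {"translation":[0,0,-0.67],"twist":[0,0,0]}
    - {"translation":[0,0,-0.72],"twist":[0,0,0]}
    - {"translation":[0,0,-0.75],"twist":[0,0,0]}
    - {"translation":[0,0,-0.75],"twist":[0,0,0]}

```text
t: 25.6
ee_pos: [631.1, 6.2, 192.9]
orientation: [3.115, 0.409, 0.0]
ft_force: [0.3, -0.2, -2.0]
width: 24.0
```

Emit:
send_rows:
  commands:
    - {"translation":[0,0,0],"twist":[0,0,0]}
    - {"translation":[0,0,0],"twist":[0,0,0]}
    - {"translation":[0,0,0],"twist":[0,0,0]}
    - {"translation":[0,0,0],"twist":[0,0,0]}
    - {"translation":[0,0,0],"twist":[0,0,0]}
    - {"translation":[0,0,0],"twist":[0,0,0]}
    - {"translation":[0,0,0],"twist":[0,0,0]}
    - {"translation":[0,0,0],"twist":[0,0,0]}
    - {"translation":[0,0,0],"twist":[0,0,0]}
    - {"translation":[0,0,0],"twist":[0,0,0]}
  grip: -0.2

```text
t: 26.6
ee_pos: [631.0, 6.1, 192.6]
orientation: [-3.115, -0.408, 0.0]
ft_force: [-0.2, 0.8, -0.2]
width: 52.5
```

Emit:
send_rows:
  commands:
    - {"translation":[0,0,0.1],"twist":[0,0,0]}
    - {"translation":[0,0,0.2],"twist":[0,0,0]}
    - {"translation":[0,0,0.3],"twist":[0,0,0]}
    - {"translation":[0,0,0.4],"twist":[0,0,0]}
    - {"translation":[0,0,0.5],"twist":[0,0,0]}
    - {"translation":[0,0,0.6],"twist":[0,0,0]}
    - {"translation":[0,0,0.7],"twist":[0,0,0]}
    - {"translation":[0,0,0.8],"twist":[0,0,0]}
    - {"translation":[0,0,0.9],"twist":[0,0,0]}
    - {"translation":[0,0,1],"twist":[0,0,0]}

```text
t: 27.6
ee_pos: [631.0, 6.1, 293.5]
orientation: [-3.115, -0.409, 0.0]
ft_force: [0.7, -0.2, -0.4]
width: 52.9
```

Emit:
send_rows:
  commands:
    - {"translation":[-0.1,-0.1,0.1],"twist":[0,0,0]}
    - {"translation":[-0.2,-0.2,0.2],"twist":[0,0,0]}
    - {"translation":[-0.3,-0.3,0.3],"twist":[0,0,0]}
    - {"translation":[-0.4,-0.4,0.4],"twist":[0,0,0]}
    - {"translation":[-0.5,-0.5,0.5],"twist":[0,0,0]}
    - {"translation":[-0.6,-0.6,0.6],"twist":[0,0,0]}
    - {"translation":[-0.7,-0.7,0.7],"twist":[0,0,0]}
    - {"translation":[-0.8,-0.8,0.8],"twist":[0,0,0]}
    - {"translation":[-0.8,-0.8,0.8],"twist":[0,0,0]}
    - {"translation":[-0.8,-0.8,0.8],"twist":[0,0,0]}

```text
t: 28.6
ee_pos: [550.9, -74.1, 373.0]
orientation: [3.115, 0.407, 0.001]
ft_force: [0.8, -0.9, -0.1]
width: 52.6
```

```bash
python3 - <<'E'
from h import *
b=shot("scene","pics/scene6.png")
cv2.imwrite("pics/c6.png",cv2.resize(b["img"][130:310,180:450],(800,533))[:,:,::-1])
E
```

```text
(no output)
```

View pics/c6.png

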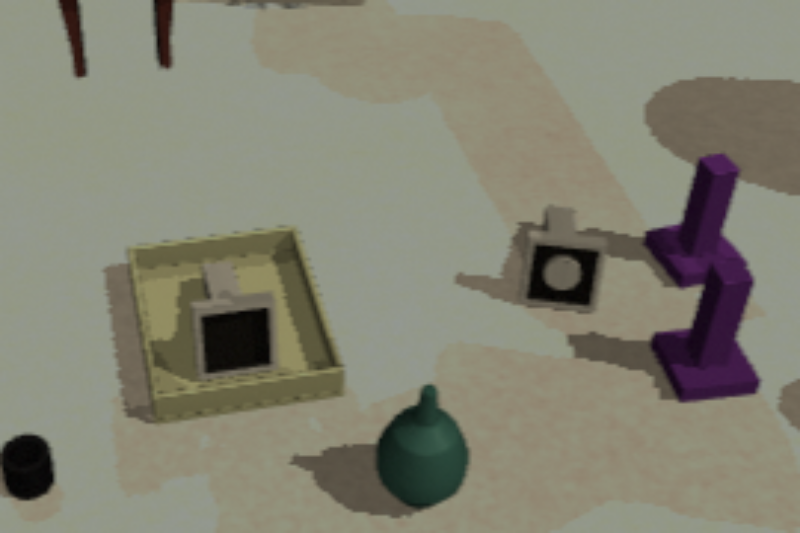

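B lies flat inside the tray, its recess at crop (237,340). A lies on the bench with its boss at (562,272), and the gripper is clear. One numeric check, then I hand in.

```bash
python3 - <<'E'
from h import *
s=np.load("pics/scene6.png.npz")
k=.3375
p=ray(s,180+237*k,130+340*k,35)[:2];a=np.radians(15)
o=p-48*np.array([np.cos(a),np.sin(a)])
R=np.array([[np.cos(a),np.sin(a)],[-np.sin(a),np.cos(a)]])
print("foot_q in tray",R@(o-[626,5]),"foot_p underside",ray(s,180+562*k,130+272*k,30))
print(ctrl.close_job())
E
```

```text
foot_q in tray [-0.77585642  2.13395879] foot_p underside [573.48824542 269.02819986  30.        ]
the job is handed in; nothing more can be done
None
```

I laid both feet over by pushing their posts toward −x. The scene camera then showed the round boss in foot A's underside and an empty recess in foot B's, so B is the faulty one. I gripped B by its post (opening 23.9 mm), turned it to line up with the tray, set it down lying inside, backed off and handed the job in at about 29 s.

- **Faulty foot:** it lies flat in the tray, measured about 1 mm (x) and 2 mm (y) from the tray's centre.
- **Sound foot:** it lies on its side on the bench, its underside at about (573, 269) mm, well over 80 mm from the tray. The purple look-alikes were not touched.
- **Gripper:** it was clear of everything at hand-in, and the forces reported at the end of each move stayed under 4 N.
- **What disagreed:** the first push call was refused because the twist was missing; nothing moved and I sent it again. B's visible post length measured 78.5 mm in the top view against an expected 84 mm, but two other views supported the grasp position and the grip was good.

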